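Latch and cam-clamp a bar in the soldering jig

TASK

Get the dark flat metal bar clamped for soldering: first swing the jig's flat strap latch across the bar until it rests fully home in its catch, and only then turn the cam lever to its highest lift, where its arm points straight away from the jaw over the line and stud on the board. The lever springs back if let go, so finish still holding it at that highest point with the jaw pressing the bar against the fence, and leave the other things on the table and on the board where they are.

Things in the scene. Friction and masses are not known exactly. Their poses are not given: they have to be found in the camera images.
- jig: Fixed plywood soldering jig, board 220 mm along its x, 235 mm along its y (y -139 to +96 mm), top 18 mm above the table; origin on the table under the middle of the bar side. Its x runs along the bar, its y is the way the jaw pushes (from cam to fence), z up. Its yaw lies between -0.6 and 0.6 rad. Apart from the two knobs nothing on it is higher than 45 mm above the table
- latch (a joint): Angle of the strap latch about its upright pivot, rad: 0 = fully home against the back wall of its catch, strap pointing along the jig's +y across bar and fence; grows clockwise seen from above as the latch opens toward the jig's +x, up to 1.75. Stiff by friction (about 0.06 N m), stays where it is left; starts open
- latch_knob (a point): Middle of the graspable part (61 mm above the table) of the upright black knob on the free end of the flat steel strap latch, the knob nearer the fence; knob round, 14 mm across, it stands free from 38 to 75 mm above the table, 82 mm from the latch's pivot
- latch_hinge (a point): Point on the latch's upright pivot axis, at the height of latch_knob, 61 mm above the table (fixed to the jig)
- cam_turn (a joint): Angle of the eccentric cam lever about its upright pivot, rad: 0 = at rest against its peg; grows counter-clockwise seen from above. Highest lift (jaw 11.7 mm forward) at 1.30, where the arm points along the jig's -y, straight away from the jaw, over a black line and a brass stud on the board; it can be turned past that to 2.0, but the lift falls again. There is no notch or stop at the top. A spring drives it back to rest, about 2 N at the handle
- lever_handle (a point): Middle of the graspable part (61 mm above the table) of the upright black handle at the end of the cam lever's steel arm; handle round, 14 mm across, it stands free from 41 to 76 mm above the table, 90 mm from the cam's pivot
- cam_pivot (a point): Point on the cam's upright pivot axis, at the height of lever_handle, 61 mm above the table (fixed to the jig)
- cam_lever: The steel cam disc with its flat arm and upright black handle, one turning piece; origin on the pivot axis 21 mm above the table, its axes equal the jig's at rest
- jaw: Spring-backed steel jaw with a rubber face, 50 mm wide, driven by the cam along the jig's y; at rest it stands 7 mm clear of the bar and at the highest lift it presses the bar with about 5.5 N; origin at the middle of its back, on its underside
- bar: Dark flat metal bar, 21 x 210 x 10 mm, loose on the board, lying along the jig's x against the fence; origin at the centre of its underside, its own y along its length
- foil_roll_mid (a point): Centre of a copper-coloured foil roll, ring 62 mm across and 8 mm high, lying loose on the board's far right part under the lever's height; leave it
- marker: marker pen 135 mm long lying on the table, origin under its middle; leave it
- pliers: pliers 176 mm long lying on the table, origin under the middle; leave them
- glass_cutter: pencil-shaped glass cutter 142 mm long lying on the table, origin under its middle; leave it
Not all that is in view belongs to the job. Of the things like the bar, leave any that is blue; of the rest the larger one is meant.

How it is judged:
On the way, in this order (a step that is already met when the one before it is completed fails the run):
1. the strap latch rests home in its catch, with the cam lever still at rest (value of joint latch below 0.06 rad and value of joint cam_turn below 0.3 rad), for 0.2 s.
2. the cam lever is held at its highest lift by the gripper (value of joint cam_turn between 1.16 and 1.44 rad and contact force between the fingers and cam_lever above 0.5 N), for 0.3 s.
At the end, for the whole second after the job is handed in: Latch within 0.06 rad (5 mm at the knob) of home; cam lever within 0.14 rad (8 degrees) of its highest lift (1.30 rad), still, and held there by the fingers (over 0.5 N); jaw pressing the bar with over 3 N; bar flat on the board along the fence (within 0.05 rad) (all of step 2 and value of joint latch below 0.06 rad and velocity of joint cam_turn between -0.1 and 0.1 rad/s and contact force between jaw and bar above 3 N and z of bar in the frame of jig below 0.022 m and y of bar in the frame of jig between 0.04 and 0.049 m and angle between the y axis of bar and the x axis of jig, either way round below 0.05 rad); the arm keeps its last pose, push and grip.
It fails at once if the cam lever is turned up before the latch is closed (value of joint cam_turn above 0.5 rad and value of joint latch above 0.15 rad).
It fails at once if another thing on the table or board is shifted by more than 3 cm (distance of any of foil_roll_mid, marker, pliers, glass_cutter from where it was at the start of the episode above 0.03 m).
It also fails if it takes over 48 s, if anything falls off the work surface, if the arm or the gripper's body presses on something with over 40 N, if the wrist force passes 120 N, or if a joint passes its speed limit or range.

ROBOT

A 7-joint arm with a two-finger parallel gripper is mounted at the origin on a cart in front of the work surface, level with it; the furniture and walls round the work are solid. World frame = base frame: x ahead of the robot, y to its left, z up, the work surface at z = 0. Lengths are in m, angles in rad, forces in N, time in s.
With the tool pointing down it reaches from about 0.425 to 0.825 m from the base axis. Payload 3.6 kg.
Tool frame: the origin (TCP) lies between the finger pads; the fingertips stand 25 mm ahead of it and the grasp point (between the pads) lies 6 mm ahead of it (ctrl.tip_reach is the z of the fingertips in the tool frame, in m); z points along the fingers, y is the line along which they close (so a half turn about z gives the same grasp; the last joint's range is limited). The gripper opens to 85 mm and grips with 20 to 120 N. Pads are 22 mm wide; open, the fingers measure 114 mm over their backs; the gripper's body (76 mm by 85 mm) begins 54 mm behind the grasp point. The pads swing forward as they close: fully open they stand 13 mm farther back than shut.
Start: joints at [1.085, 0.615, -0.013, 1.423, 0.008, 1.103, -0.04], TCP at [0.288, -0.582, 0.256] pointing down, gripper open.
Joint ranges: [-3.12, 3.12], [-0.3, 2.06], [-1.34, 1.32], [0.26, 2.42], [-1.36, 4.5], [0.01, 1.98], [-2.84, 2.84]. Speed limits (rad/s): [2.79, 2.79, 3.14, 3.14, 3.14, 3.14, 3.14].

INTERFACE

Orientations are given as a 3x3 rotation matrix whose columns are the frame's x, y, z axes.
In Python, from bench import ctrl, hand, cams gives the robot as it stands. Calls block until the motion is done:
- ctrl.reach(position, orientation): joint-space move of the TCP to a pose.
- ctrl.move_l(position, max_speed=0.15, orientation=None, max_force=None): straight line of the TCP; orientation=None keeps the orientation; max_speed is the mean speed in m/s. With max_force (N) it stops when the force on the tool has changed by that much, and returns True; else False.
- ctrl.movej(angles): joint-space move.
- hand.gripper_to(opening, effort=None): finger opening in m; effort is the grip in N (None keeps the last); returns when the fingers have stopped.
- ctrl.hold(seconds).
- ctrl.inverse_kinematics(position, orientation): joint angles nearest the present ones, or None.
- ctrl.get_state(): the state.
- cams.snapshot(name): name is "side" or "top"; returns (picture, depth): 384x512x3 uint8, red, green, blue; 384x512 float32, m along the optical axis (not along the pixel's ray), 0 where there is no reading.
- cams.camera_info(name): a dict with "camera_matrix" (3x3 intrinsics, pixels), "k1" (the pictures are not rectified: a ray, as slopes to the right and down, at radius r is drawn at 1 + k1 r^2 times it, then the intrinsics apply), "xyz" and "attitude" of the camera in the world. Camera axes: x right, y up, looking along -z (the intrinsics and any distortion apply to the point x, -y, -z); pixel columns grow to the right and rows downward; lengths in m; the calibration is good to about 2 mm. A picture is of the moment at which its call begins. camera_info takes no time and is no camera call.
A pose or a line that the arm cannot do raises ctrl.IKError and nothing moves.
- ctrl.job_done(): hands the job in; it is judged then, once.
The state is a dict: "clock": time; "joint_positions": joint angles; "joint_velocities": joint speeds; "tau": joint torques, N m; "position": TCP position; "orientation": TCP orientation; "ft_force": force on the tool from outside, world axes, zero at the start; "torque": the same for the moment, N m; "gripper_width": finger opening in m; "grasp_force": force on a finger pad.
Only numpy, scipy, OpenCV 4.12 (cv2) and the standard library are available. Lean on these libraries where they do the work, as an engineer would, in place of code of your own. Each camera call takes 0.05 s, during which the arm holds its last target. There are 200 camera calls.

## Working session

There is one attempt and no reset: what is moved stays moved. The work goes in short steps, each a Python script; the robot and the scene stay as the last script left them, time stands still between calls to the robot, and variables do not carry over. Pictures are saved under pics/ and viewed, at most 10 in all, crops included, and the job is handed in when it is done.

```bash
ls; mkdir -p pics
cat > h.py <<'E'
import numpy as np, cv2
from bench import ctrl, hand, cams
def ray(name,u,v):
    c=cams.camera_info(name);K=np.array(c["camera_matrix"]);k1=c["k1"]
    d=np.array([(u-K[0,2])/K[0,0],(v-K[1,2])/K[1,1]]);s=d.copy()
    for _ in range(20): s=d/(1+k1*(s@s))
    R=np.array(c["attitude"]); return np.array(c["xyz"]),R@np.array([s[0],-s[1],-1.])
def onplane(name,u,v,z):
    o,r=ray(name,u,v); return o+r*(z-o[2])/r[2]
def proj(name,p):
    c=cams.camera_info(name);K=np.array(c["camera_matrix"])
    q=np.array(c["attitude"]).T@(np.array(p)-np.array(c["xyz"]));s=np.array([q[0],-q[1]])/-q[2]
    s=s*(1+c["k1"]*(s@s)); return K[0,0]*s[0]+K[0,2],K[1,1]*s[1]+K[1,2]
E
python3 - <<'E'
from h import *
for n in("top","side"):
    p,d=cams.snapshot(n); np.save(f"{n}0.npy",d); cv2.imwrite(f"pics/{n}0.png",p[:,:,::-1]); print(n,cams.camera_info(n))
print(ctrl.get_state()["clock"])
E
```

```text
pics
top {'camera_matrix': array([[433.58388715,   0.        , 254.13479511],
       [  0.        , 433.58388715, 191.34009429],
       [  0.        ,   0.        ,   1.        ]]), 'k1': -0.13060086879818839, 'xyz': array([0.20842069, 0.17262759, 1.19645126]), 'attitude': array([[-0.31981915,  0.90843223, -0.26919619],
       [-0.94743394, -0.30386581,  0.10017237],
       [ 0.00920029,  0.28708265,  0.95786163]])}
side {'camera_matrix': array([[494.07397138,   0.        , 256.38856205],
       [  0.        , 494.07397138, 186.03638326],
       [  0.        ,   0.        ,   1.        ]]), 'k1': -0.16559352369371566, 'xyz': array([-0.80621619, -0.56423017,  1.03435775]), 'attitude': array([[ 0.43204836,  0.48999197, -0.75712753],
       [-0.90184671,  0.23715498, -0.36115098],
       [ 0.00259549,  0.83884765,  0.54436006]])}
0.1
```

View pics/top0.png

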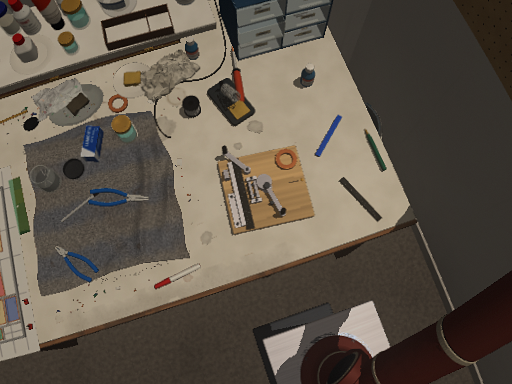

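View pics/side0.png

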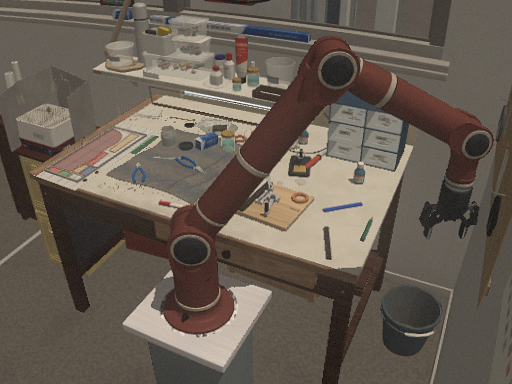

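The top picture shows the jig board at about (265,190), with the foil roll at (286,159), a blue bar at (328,136), a black loose bar at (360,198) and a long dark piece on the jig at about (236,195). I'll enlarge the jig.

Run:
```python
from h import *
a=cv2.imread("pics/top0.png")[138:240,210:322]; b=cv2.imread("pics/side0.png")[165:235,235:320]
cv2.imwrite("pics/c.png",cv2.resize(a,None,fx=5.8,fy=5.8,interpolation=cv2.INTER_CUBIC)); cv2.imwrite("pics/d.png",cv2.resize(b,None,fx=8,fy=8,interpolation=cv2.INTER_CUBIC))
p=cv2.imread("pics/top0.png");hsv=cv2.cvtColor(p,cv2.COLOR_BGR2HSV)
m=np.zeros(p.shape[:2],np.uint8);m[138:240,210:322]=((hsv[138:240,210:322,1]>90)&(hsv[138:240,210:322,2]>90))*255
c=max(cv2.findContours(cv2.morphologyEx(m,cv2.MORPH_CLOSE,np.ones((9,9))),0,2)[0],key=cv2.contourArea)
print(cv2.minAreaRect(c), cv2.approxPolyDP(cv2.convexHull(c),4,True)[:,0])
for q in cv2.approxPolyDP(cv2.convexHull(c),4,True)[:,0]: print(onplane("top",*q,.018).round(4))
```

```text
((265.3851013183594, 188.34849548339844), (74.22791290283203, 83.54181671142578), 77.27564239501953) [[294 145]
 [314 214]
 [234 233]
 [218 161]]
[ 0.6373 -0.1074  0.018 ]
[ 0.4235 -0.0887  0.018 ]
[0.4435 0.1405 0.018 ]
[0.6599 0.1194 0.018 ]
```

View pics/c.png

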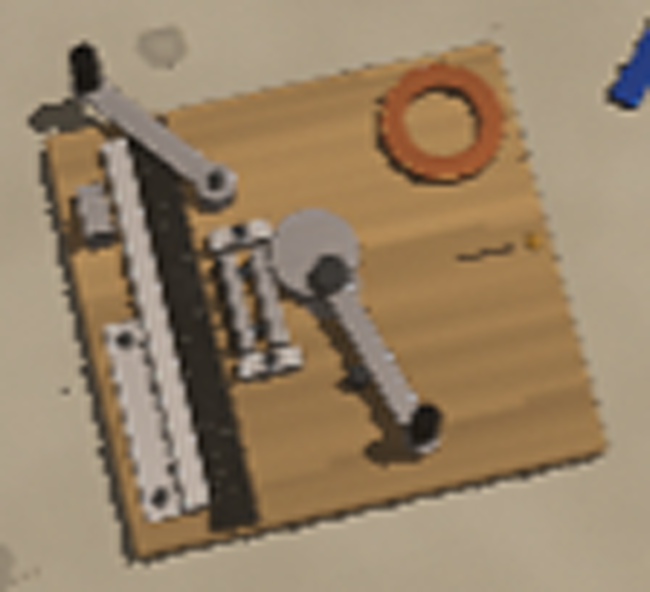

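View pics/d.png

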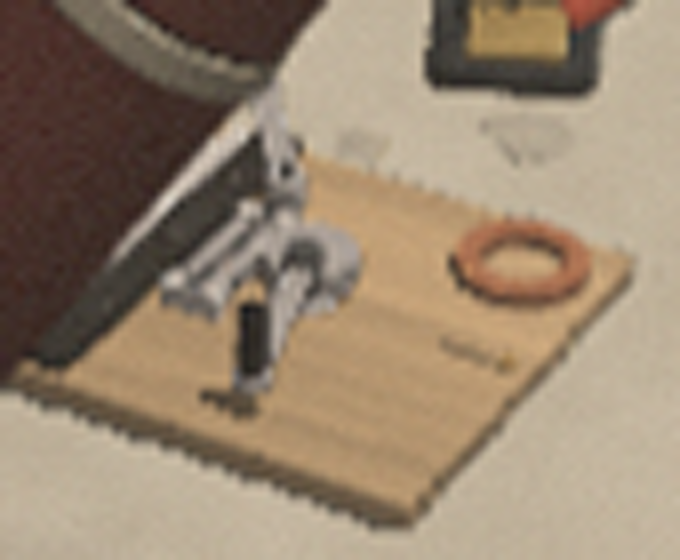

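Crop 1 shows the jig, with the fence on the left (world +y). The strap pivot is at (215,182), with its knob from (80,48) at the top to (90,95) at the base, and the catch is at (95,215). The cam pivot is at (330,270), its handle at (425,425), and the stud at (535,240).

There are three bar-like candidates:
- **Dark bar in the jig**, top0 (243,195): full length and clamped in place, so it's the one meant.
- **Black strip on the table**, (360,198): shorter and lies outside the jig.
- **Blue bar**, (328,136): excluded by colour.

Next I'll turn these pixels into positions.

Run:
```python
from h import *
C=lambda x,y,z:onplane("top",x/5.8+210-.4,y/5.8+138-.4,z)
co=np.array([C(490,43,.018),C(605,455,.018),C(138,553,.018),C(48,130,.018)])[:,:2]
jg=np.array([[.11,-.139],[-.11,-.139],[-.11,.096],[.11,.096]])
a=jg-jg.mean(0);b=co-co.mean(0);th=np.arctan2((a[:,0]*b[:,1]-a[:,1]*b[:,0]).sum(),(a*b).sum())
R=np.array([[np.cos(th),-np.sin(th)],[np.sin(th),np.cos(th)]]);t=co.mean(0)-R@jg.mean(0)
print("yaw",th,"t",t,"res",(co-(jg@R.T+t)).round(4).tolist())
for n,x,y,z in[("ktop",82,48,.075),("kbase",90,98,.038),("lhinge",215,182,.038),("htop",428,410,.076),("hbase",422,447,.041),("campiv",330,272,.04),("stud",535,241,.02),("linestart",460,258,.018),("foil",442,122,.026),("catch",95,215,.03),("barbot",235,525,.028),("barR",252,520,.028),("barL",213,528,.028)]:
    p=C(x,y,z);print(n,p.round(4),"jig",(R.T@(p[:2]-t)).round(4))
d=np.load("top0.npy")
for n,x,y in[("ktop",82,55),("hinge",215,182),("cam",330,272),("htop",428,413)]:
    u,v=int(x/5.8+210),int(y/5.8+138); o,r=ray("top",u,v); r/=-(np.array(cams.camera_info("top")["attitude"]).T@r)[2]; print(n,(o+r*d[v,u]).round(4))
```

```text
yaw -0.10778979334039414 t [0.54287599 0.0381222 ] res [[-0.0001, 0.0043], [-0.0005, 0.0019], [0.0003, -0.0033], [0.0004, -0.0029]]
ktop [0.6761 0.0935 0.075 ] jig [0.1265 0.0693]
kbase [0.6648 0.0951 0.038 ] jig [0.1151 0.0697]
lhinge [0.6034 0.0504 0.038 ] jig [0.0588 0.0187]
htop [ 0.4538 -0.0035  0.076 ] jig [-0.0841 -0.051 ]
hbase [ 4.453e-01 -2.000e-04  4.100e-02] jig [-0.0929 -0.0486]
campiv [0.5414 0.0125 0.04  ] jig [ 0.0013 -0.0257]
stud [ 0.5302 -0.0917  0.02  ] jig [ 0.0014 -0.1304]
linestart [ 0.5342 -0.0538  0.018 ] jig [ 0.0013 -0.0923]
foil [ 0.6018 -0.0681  0.026 ] jig [ 0.07   -0.0993]
catch [0.6085 0.1107 0.03  ] jig [0.0574 0.0792]
barbot [0.4404 0.0946 0.028 ] jig [-0.1079  0.0451]
barR [0.4401 0.0862 0.028 ] jig [-0.1073  0.0368]
barL [0.4423 0.1049 0.028 ] jig [-0.1071  0.0556]
ktop [0.6721 0.0939 0.0762]
hinge [0.601  0.0501 0.0439]
cam [0.5418 0.014  0.045 ]
htop [ 0.4528 -0.0023  0.0734]
```

The points agree with the given geometry: knob to pivot 81 mm, handle to pivot 91 mm, and the stud in line with the cam pivot. Now the latch.

```bash
cat >> h.py <<'E'
TH=-0.1078; RJ=np.array([[np.cos(TH),-np.sin(TH)],[np.sin(TH),np.cos(TH)]]); TJ=np.array([.54288,.03812])
def W(p,z): q=RJ@np.array(p)+TJ; return np.array([q[0],q[1],z])
def ori(ang,s=1): # closing axis at jig angle ang
    a=ang+TH; y=s*np.array([np.cos(a),np.sin(a),0]); z=np.array([0,0,-1.]); return np.column_stack([np.cross(y,z),y,z])
HZ=np.array([.0575,.0185]); CP=np.array([.0012,-.0265])
def latch(q,z=.071,s=1): return W(HZ+.082*np.array([np.sin(q),np.cos(q)]),z),ori(-q,s)
def lever(q,z=.071,s=1):
    a=-np.pi/2-1.3+q; return W(CP+.09*np.array([np.cos(a),np.sin(a)]),z),ori(q-1.3,s)
def st():
    s=ctrl.get_state(); q=RJ.T@(np.array(s["position"])[:2]-TJ); return dict(t=round(s["clock"],2),jig=q.round(4),z=round(s["position"][2],4),F=np.round(s["ft_force"],2),w=round(s["gripper_width"],4),g=round(s["grasp_force"],1))
E
python3 - <<'E'
from h import *
print(ctrl.get_state()["orientation"].round(2).tolist())
for s in(1,-1):
    for f,q in[(latch,.89),(latch,0),(lever,0),(lever,.65),(lever,1.3)]:
        j=ctrl.inverse_kinematics(*f(q,s=s)); print(s,f.__name__,q,None if j is None else np.round(j,2).tolist())
E
```

```text
[[0.9, 0.44, -0.0], [0.44, -0.9, 0.0], [-0.0, -0.0, -1.0]]
1 latch 0.89 [-0.13, 0.86, -0.07, 1.5, 0.08, 0.78, -1.23]
1 latch 0 [-0.09, 0.81, -0.27, 1.67, 0.3, 0.71, -0.62]
1 lever 0 [-0.07, 0.63, 0.04, 2.16, -0.06, 0.35, -1.39]
1 lever 0.65 [0.14, 0.65, -0.11, 2.08, 0.16, 0.42, -0.85]
1 lever 1.3 [0.27, 0.71, -0.25, 1.92, 0.32, 0.54, -0.31]
-1 latch 0.89 [0.36, 1.14, -1.15, 1.49, 1.08, 1.23, 1.19]
-1 latch 0 [0.33, 1.1, -1.15, 1.65, 1.09, 1.16, 1.92]
-1 lever 0 [0.3, 0.68, -0.51, 2.15, 0.71, 0.48, 0.97]
-1 lever 0.65 [0.74, 0.97, -1.15, 2.06, 1.14, 0.97, 1.33]
-1 lever 1.3 [-0.19, 0.75, 0.46, 1.94, -0.58, 0.59, -2.59]
```

Run:
```python
from h import *
p,o=latch(.89,.2); ctrl.reach(p,o); hand.gripper_to(.05,30)
p,o=latch(.89); print(ctrl.move_l(p,.15,max_force=15)); print(st())
hand.gripper_to(0,30); print(st())
for n in("top",):
    im,_=cams.snapshot(n); cv2.imwrite("pics/e.png",cv2.resize(im[100:250,190:340],None,fx=4,fy=4,interpolation=cv2.INTER_CUBIC)[:,:,::-1])
```

```text
False
{'t': 4.3, 'jig': array([0.1221, 0.0705]), 'z': np.float64(0.0722), 'F': array([0.16, 0.3 , 0.18]), 'w': 0.05, 'g': 0.0}
{'t': 4.72, 'jig': array([0.1218, 0.0702]), 'z': np.float64(0.072), 'F': array([-0.64,  0.29,  3.13]), 'w': 0.0128, 'g': 29.2}
```

View pics/e.png

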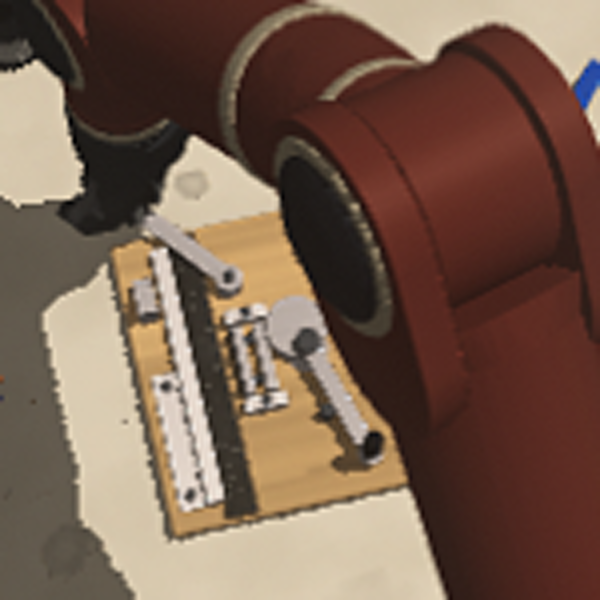

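The gripper holds the knob at (110,210), at a width of 12.8 mm. The strap is still open and the lever is still at rest. I'll swing the latch home.

Run:
```python
from h import *
for q in(.72,.55,.38,.22,.1): 
    p,o=latch(q,.072); ctrl.move_l(p,.08,orientation=o,max_force=25)
print(st())
for q in(.05,.02,0,-.02,-.04,-.06):
    p,o=latch(q,.072); h=ctrl.move_l(p,.03,orientation=o,max_force=10); print(q,h,st())
    if h: break
im,_=cams.snapshot("top"); cv2.imwrite("pics/f.png",cv2.resize(im[100:250,190:340],None,fx=4,fy=4,interpolation=cv2.INTER_CUBIC)[:,:,::-1])
```

```text
{'t': 6.33, 'jig': array([0.0664, 0.0994]), 'z': np.float64(0.072), 'F': array([-0.12,  0.1 ,  1.15]), 'w': 0.013, 'g': 29.7}
0.05 False {'t': 6.62, 'jig': array([0.0621, 0.0997]), 'z': np.float64(0.072), 'F': array([ 0.57, -1.16,  0.96]), 'w': 0.0125, 'g': 29.7}
0.02 False {'t': 6.87, 'jig': array([0.0595, 0.0998]), 'z': np.float64(0.072), 'F': array([ 1.76, -1.7 ,  2.31]), 'w': 0.0125, 'g': 29.7}
0 False {'t': 7.12, 'jig': array([0.0585, 0.0998]), 'z': np.float64(0.072), 'F': array([ 3.77, -3.17, -0.31]), 'w': 0.0126, 'g': 29.6}
-0.02 False {'t': 7.37, 'jig': array([0.0584, 0.0998]), 'z': np.float64(0.0721), 'F': array([ 7.42, -3.39, -2.  ]), 'w': 0.013, 'g': 29.5}
-0.04 False {'t': 7.62, 'jig': array([0.0582, 0.0997]), 'z': np.float64(0.0722), 'F': array([10.33, -2.2 , -3.42]), 'w': 0.0126, 'g': 29.5}
-0.06 False {'t': 7.87, 'jig': array([0.0581, 0.0995]), 'z': np.float64(0.0722), 'F': array([11.71, -3.15, -5.82]), 'w': 0.0127, 'g': 29.6}
```

View pics/f.png

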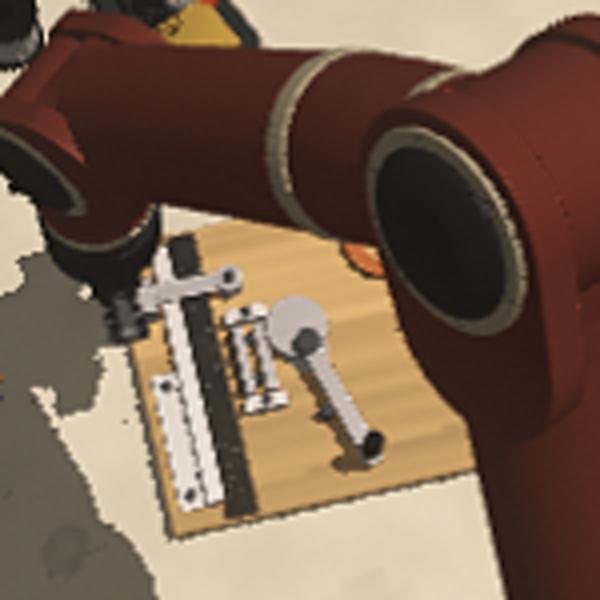

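Contact has stopped the strap at jig x = 0.058, and it lies across the bar in the catch at about (140,295). I'll relax the push, release, check the latch, and then grip the lever.

Run:
```python
from h import *
p,o=latch(-.01,.072); ctrl.move_l(p,.03,orientation=o); hand.gripper_to(.045); print(st())
ctrl.move_l(latch(-.01,.2)[0],.2); 
p,o=lever(0,.2); ctrl.reach(p,o)
im,_=cams.snapshot("top"); cv2.imwrite("pics/g.png",cv2.resize(im[100:250,190:340],None,fx=4,fy=4,interpolation=cv2.INTER_CUBIC)[:,:,::-1])
hand.gripper_to(.05,40)
p,o=lever(0,.072); print(ctrl.move_l(p,.15,max_force=15),st())
hand.gripper_to(0,40); print(st())
```

```text
{'t': 8.61, 'jig': array([0.0557, 0.1013]), 'z': np.float64(0.0718), 'F': array([0.48, 0.27, 0.05]), 'w': 0.0444, 'g': 0.0}
False {'t': 11.54, 'jig': array([-0.085 , -0.0504]), 'z': np.float64(0.0725), 'F': array([ 0. ,  0.2, -0. ]), 'w': 0.0498, 'g': 0.0}
{'t': 11.96, 'jig': array([-0.0853, -0.0503]), 'z': np.float64(0.0726), 'F': array([-1.29,  0.94,  5.28]), 'w': 0.0123, 'g': 39.0}
```

View pics/g.png

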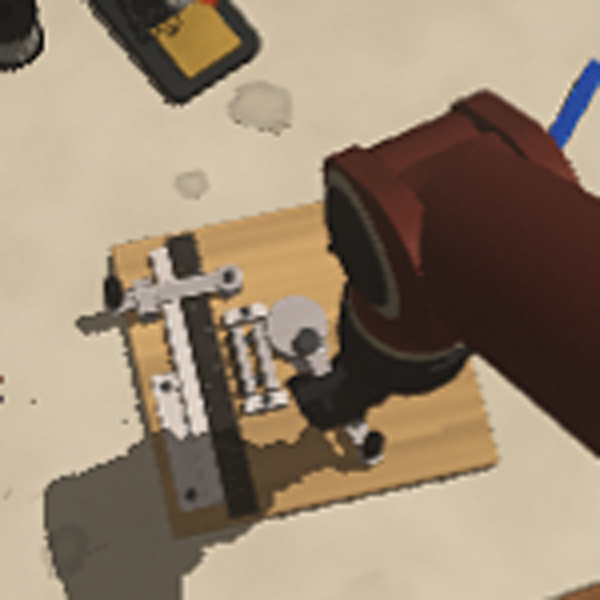

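With the arm clear, the strap lies in the catch from its pivot (230,277) to its knob (113,292). The gripper now holds the handle, 12.3 mm wide, at the predicted rest pose. Next I'll turn the lever.

Run:
```python
from h import *
for q in(.2,.4,.6,.8,.95,1.1,1.2,1.3):
    p,o=lever(q,.072); h=ctrl.move_l(p,.06,orientation=o,max_force=35); s=st(); d=s["jig"]-CP
    print(q,h,"q",round(np.arctan2(d[1],d[0])+np.pi/2+1.3,3),"r",round(np.hypot(*d),4),s)
    if h: break
im,_=cams.snapshot("top"); cv2.imwrite("pics/i.png",cv2.resize(im[100:250,190:340],None,fx=4,fy=4,interpolation=cv2.INTER_CUBIC)[:,:,::-1])
```

```text
0.2 False q 0.198 r 0.0892 {'t': 12.41, 'jig': array([-0.0784, -0.0668]), 'z': np.float64(0.0726), 'F': array([-0.48,  0.82,  7.28]), 'w': 0.0129, 'g': 39.2}
0.4 False q 0.396 r 0.0887 {'t': 12.86, 'jig': array([-0.0685, -0.0814]), 'z': np.float64(0.0725), 'F': array([0.09, 1.25, 6.06]), 'w': 0.0126, 'g': 39.2}
0.6 False q 0.596 r 0.0883 {'t': 13.31, 'jig': array([-0.056 , -0.0938]), 'z': np.float64(0.0725), 'F': array([0.57, 1.62, 6.14]), 'w': 0.0123, 'g': 39.2}
0.8 False q 0.795 r 0.088 {'t': 13.76, 'jig': array([-0.0414, -0.1035]), 'z': np.float64(0.0725), 'F': array([0.75, 3.15, 6.09]), 'w': 0.0124, 'g': 39.2}
0.95 False q 0.946 r 0.0876 {'t': 14.13, 'jig': array([-0.0292, -0.1087]), 'z': np.float64(0.0725), 'F': array([0.79, 4.06, 6.35]), 'w': 0.0129, 'g': 39.2}
1.1 False q 1.096 r 0.0874 {'t': 14.51, 'jig': array([-0.0165, -0.1121]), 'z': np.float64(0.0725), 'F': array([0.14, 4.08, 6.84]), 'w': 0.0129, 'g': 39.2}
1.2 False q 1.197 r 0.0873 {'t': 14.81, 'jig': array([-0.0078, -0.1133]), 'z': np.float64(0.0725), 'F': array([-1.51,  3.8 ,  6.77]), 'w': 0.0125, 'g': 39.3}
1.3 False q 1.299 r 0.0871 {'t': 15.11, 'jig': array([ 0.0011, -0.1136]), 'z': np.float64(0.0725), 'F': array([0.12, 3.51, 7.22]), 'w': 0.0124, 'g': 39.3}
```

View pics/i.png

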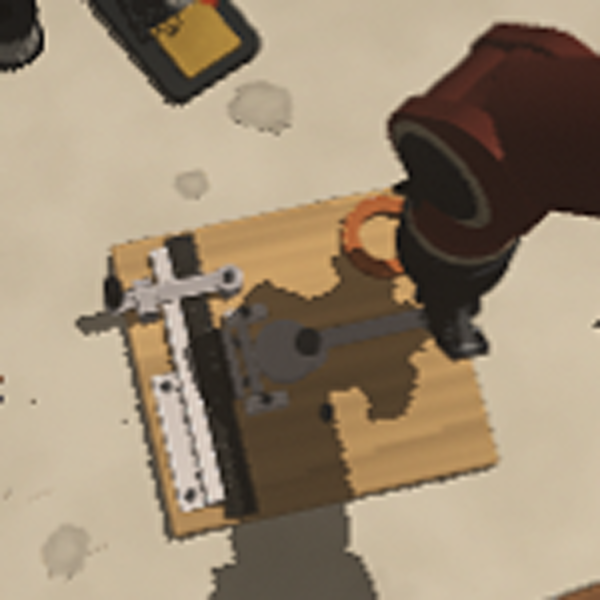

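The arm lies along jig -y, from (310,342) to (430,318), parallel to the closed strap. The jaw is against the bar, and the foil at (372,237) hasn't moved. I'll settle and hand in.

Run:
```python
from h import *
ctrl.hold(.6); print(st()); print(ctrl.job_done())
```

```text
{'t': 15.76, 'jig': array([ 0.0009, -0.1136]), 'z': np.float64(0.0725), 'F': array([0.2 , 3.52, 6.64]), 'w': 0.0122, 'g': 39.2}
the job is handed in; nothing more can be done
None
```

I swung the latch home first, then turned the cam lever to about 1.30 rad and handed the job in at about 15.8 s with the gripper still holding it; the hand-in returned no verdict, and I did not measure the jaw's force on the bar.

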